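# Seat a specimen disc in the vacuum chuck and hold the pump plunger drawn

## Task

Lay the 40 mm round steel disc flat in the matching round recess of the small vacuum fixture and let go of it. Then take the pump's black knob and draw the plunger about 40 mm straight up out of its barrel, without forcing it sideways and without pulling it all the way out, and finish while still holding it there (let go, it drops back). Leave the other things on the bench where they are.

Things in the scene. Friction and masses are not known exactly. Their poses are not given: they have to be found in the camera images.
- fixture: Fixed vacuum fixture: aluminium base plate 100 (x) x 235 (y) x 10 mm, origin at the centre of its underside, on the bench. On its -y end a steel chuck block 70 x 70 mm, top 35 mm above the bench, with a round recess; on its +y end a square pump barrel 46 x 46 mm, top 100 mm above the bench. Between them a round gauge 38 mm across, top 35 mm above the bench.
- seat (a point): Centre of the floor of the chuck's round recess, 75 mm along the fixture's -y from its origin, 29 mm above the bench. The recess is 42 mm across and 6 mm deep, with a small chamfer; its rim is 35 mm above the bench. Axes as the fixture's.
- pump_mouth (a point): Centre of the bore's mouth in the top face of the pump barrel, 75 mm along the fixture's +y from its origin, 100 mm above the bench. The bore is vertical, 19 mm across and 86 mm deep. Axes as the fixture's, z up out of the bore.
- plunger: Loose plunger, about 0.2-0.35 kg: black cylindrical knob 32 mm across, 32 mm tall, on a steel rod 18 mm across reaching 80 mm below it. Origin: centre of the knob's underside, z up along the rod. Starts fully in, knob resting on the barrel's top. Slides freely with 1 mm play; drops back if let go. A black band 38-42 mm below the knob is level with the barrel's top when drawn 40 mm.
- disc: The round steel specimen disc, solid, 40 mm across, 14 mm thick, about 0.1 to 0.2 kg, lying flat on the bench; origin at the centre of its underside.
- square_blank: Bystander: square steel plate 40 x 40 x 14 mm lying on the bench; origin at the centre of its underside.
- small_disc: Bystander: smaller steel disc, 25 mm across, 14 mm thick; origin at the centre of its underside.
- ring_spacer: Bystander: steel ring 44 mm outside, 26 mm inside, 12 mm thick; origin at the centre of its underside.
- solvent_bottle: Bystander: amber glass bottle 52 mm across, 85 mm tall; origin at the centre of its underside.
- beaker: Bystander: open glass beaker 64 mm across, 75 mm tall; origin at the centre of its underside.
- driver: Bystander: screwdriver lying on the bench; its x axis runs along it towards the tip.

How it is judged:
By the outcome, as a careful person would: the job done as asked, in the order asked, and still so for the second after the job is handed in, while the arm keeps its last pose, push and grip.
It also fails if it takes over 48 s, if anything falls off the work surface, if the arm or the gripper's body presses on something with over 40 N, if the wrist force passes 120 N, or if a joint passes its speed limit or range.

## Robot

A 6-joint arm with a two-finger parallel gripper is mounted at the origin on the work surface. World frame = base frame: x ahead of the robot, y to its left, z up, the work surface at z = 0. Lengths are in m, angles in rad, forces in N, time in s.
With the tool pointing down it reaches from about 0.325 to 0.85 m from the base axis. Payload 4.4 kg.
Tool frame: the origin (TCP) lies on the centre line of the jaws, within the pads' length; the fingertips stand 17 mm ahead of it and the grasp point (between the pads) lies 2 mm behind it; z points along the fingers, y is the line along which they close (so a half turn about z gives the same grasp; the last joint's range is limited). The gripper opens to 94 mm and grips with 3 to 60 N. Pads are 16 mm wide; open, the fingers measure 119 mm over their backs; the gripper's body (75 mm by 177 mm) begins 78 mm behind the grasp point.
Start: joints at [1.006, 0.207, 1.542, -0, 1.393, -0.15], TCP at [0.231, 0.526, 0.222] pointing down, gripper open.
Joint ranges: [-2.73, 2.73], [-0.86, 2.22], [0.23, 2.46], [-1.11, 4.25], [0.08, 2.63], [-2.82, 2.82]. Speed limits (rad/s): [2.79, 2.79, 3.14, 3.14, 3.14, 3.14].

## Interface

Orientations are given as a unit quaternion [w, x, y, z].
In Python, from workcell import r, cams gives the robot as it stands.
- The arm moves only by the tool jog_arm, never from a script. Its argument "steps" is a list of rows, each a list of 5 numbers: the opening, from 0 (shut) to 1 (fully open), then the shift along the tool's x, y, z scaled (see below), then the turn about the tool's z scaled (see below). A call has 1 to 12 rows; each row shifts and turns the commanded pose from where the row before left it, along the tool's axes as they then stand; what a row does not reach is not made up. The controller multiplies each number of a shift by 2.5 cm and each number of a turn by 4 degrees. A row lasts 1/12 s, in which the tool goes at most 41.7 mm and 7.16 degrees, less where a joint would pass 70% of its speed; a pose out of reach is approached as far as the arm can. A call with a number of a shift or a turn outside -1 to 1 is refused whole. A call with a gripper value outside its range is refused whole. The fingers move at their own pace and stop on an object; "force" is the grip in N (left out, the last holds). Time passes only in rows, so rows that do not move let the fingers close. It gives the time, the measured TCP pose, the force, the opening and the grip force at its end, in the units of the state.
- r.get_state(): the state, without advancing time (a new reading comes with each control period).
- cams.read_camera(name): name is "scene" or "side" or "wrist"; returns a dict with "color" (420x560x3 uint8, red, green, blue), "fx", "fy", "cx", "cy" (pixels), "rvec" (rotation vector, rad) and "tvec" (3), from world to camera coordinates, as OpenCV has them; the wrist camera has in their place "T_tool_cam" (4x4, takes a point from camera to tool coordinates, whose origin is the TCP and whose axes are the flange's). Camera axes: x right, y down, z forward; pixel columns grow to the right and rows downward; lengths in m; the calibration is good to about 2 mm. A picture is of the moment at which its call begins: read the wrist's pose just before it. There is no depth.
- r.close_job(): hands the job in; it is judged then, once.
The state is a dict: "clock": time; "q": joint angles; "qvel": joint speeds; "tau": joint torques, N m; "eef_pos": TCP position; "tcp_rot": TCP orientation; "wrist_force": force on the tool from outside, world axes, zero at the start; "moment": the same for the moment, N m; "width": finger opening in m; "grip_force": force on a finger pad.
Only numpy, scipy, OpenCV 4.12 (cv2) and the standard library are available. Lean on these libraries where they do the work, as an engineer would, in place of code of your own. Each camera call takes 0.05 s, during which the arm holds its last target. There are 200 camera calls.

## Working session

There is one attempt and no reset: what is moved stays moved. The work goes in short steps, Python scripts to look and compute and a tool call to move; the robot and the scene stay as the last step left them, time stands still between calls to the robot, and variables do not carry over. Pictures are saved under pics/ and viewed, at most 11 in all, crops included, and the job is handed in when it is done.

Besides the shell and the picture viewer there is one more tool, called after "Request:" as name(argument=value, ...) on one line, values as JSON. jog_arm: Moves the arm, as the interface text tells. Its arguments: {"type":"object","properties":{"steps":{"type":"array"},"force":{"type":"number"}},"required":["steps"]}

```bash
mkdir -p pics
python3 - <<'E'
from workcell import r,cams
import cv2,numpy as np,pickle
s=r.get_state();print({k:np.round(v,3).tolist() for k,v in s.items()})
d={}
for n in ["scene","side","wrist"]:
    c=cams.read_camera(n);d[n]=c;cv2.imwrite(f"pics/{n}0.png",c["color"][:,:,::-1])
    print(n,{k:np.round(v,3).tolist() for k,v in c.items() if k!="color"})
pickle.dump((s,d),open("d0.pkl","wb"))
E
```

```text
{'clock': 0.0, 'q': [1.007, 0.207, 1.543, -0.0, 1.393, -0.151], 'qvel': [0.0, 0.0, -0.001, 0.003, -0.001, -0.0], 'tau': [0.001, -37.087, -28.142, 0.07, 0.036, -0.0], 'eef_pos': [0.231, 0.526, 0.221], 'tcp_rot': [-0.0, 0.205, 0.979, -0.001], 'wrist_force': [-0.051, -0.684, 0.368], 'moment': [0.008, 0.036, -0.033], 'grip_force': 0.0, 'width': 0.094}
scene {'fx': 387.818, 'fy': 387.818, 'cx': 276.936, 'cy': 212.711, 'rvec': [2.391, 0.825, -0.248], 'tvec': [-0.489, -0.21, 1.375]}
side {'fx': 510.14, 'fy': 510.14, 'cx': 284.838, 'cy': 211.604, 'rvec': [2.312, -0.321, 0.127], 'tvec': [-0.544, 0.219, 1.16]}
wrist {'fx': 334.035, 'fy': 334.035, 'cx': 285.952, 'cy': 210.101, 'T_tool_cam': [[-0.002, -0.961, -0.278, 0.079], [1.0, -0.001, -0.0, 0.0], [-0.0, -0.278, 0.961, -0.163], [0.0, 0.0, 0.0, 1.0]]}
```

View pics/scene0.png

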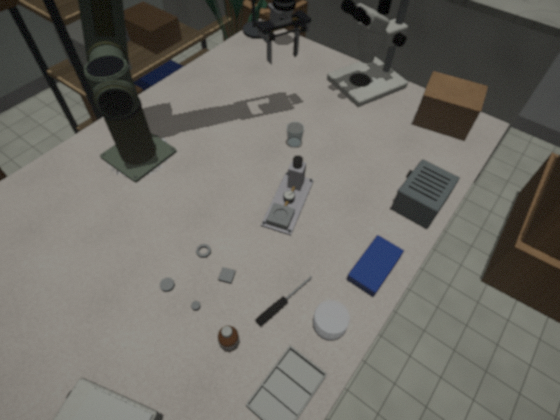

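View pics/side0.png

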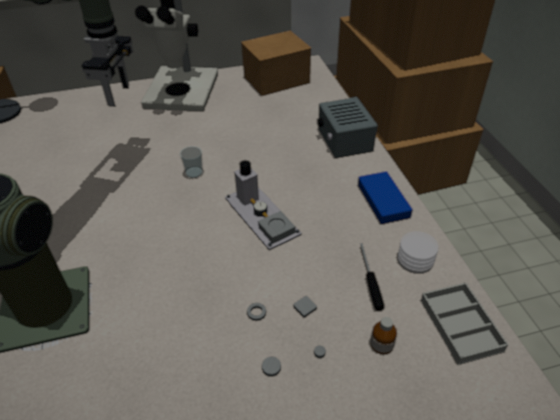

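The scene view shows the disc at about (167,284), the ring at (204,251), the square at (227,275) and the small disc at (196,306). The chuck is at about (281,214) and the knob at (297,162). In the side view the disc is at (272,366), the chuck at (277,227) and the knob at (245,168).

```bash
cat > h.py <<'E'
import numpy as np,cv2
from scipy.spatial.transform import Rotation as R
def cam(c,s=None):
    if "rvec" in c:
        M=cv2.Rodrigues(np.array(c["rvec"],float))[0];return M.T,-M.T@np.array(c["tvec"],float).ravel()
    q=s["tcp_rot"];Rt=R.from_quat([q[1],q[2],q[3],q[0]]).as_matrix();T=np.array(c["T_tool_cam"])
    return Rt@T[:3,:3],Rt@T[:3,3]+s["eef_pos"]
def ray(c,uv,z,s=None):
    A,o=cam(c,s);d=A@[(uv[0]-c["cx"])/c["fx"],(uv[1]-c["cy"])/c["fy"],1];return o+d*(z-o[2])/d[2]
def proj(c,p,s=None):
    A,o=cam(c,s);v=A.T@(np.array(p)-o);return v[:2]/v[2]*c["fx"]+[c["cx"],c["cy"]]
E
python3 - <<'E'
from h import *;import pickle
s,d=pickle.load(open("d0.pkl","rb"))
S,D=d["scene"],d["side"]
for n,a,b,z in [("disc",(167,284),(272,366),.012),("chuck",(281,214),(277,227),.035),("knob",(297,160),(245,166),.125),("square",(227,275),(305,306),.014),("small",(196,306),(320,351),.012),("ring",(204,251),(257,311),.012),("bottle",(228,337),(384,337),.05),("beaker",(295,135),(192,162),.04)]:
    print(n,ray(S,a,z).round(3),ray(D,b,z).round(3))
print(cam(S)[1],cam(D)[1])
a=cv2.resize(S["color"][140:240,240:340],(400,400),interpolation=3);b=cv2.resize(D["color"][150:250,210:310],(400,400),interpolation=3)
cv2.imwrite("pics/crop0.png",np.hstack([a,b])[:,:,::-1])
E
```

```text
disc [ 0.459 -0.289  0.012] [ 0.457 -0.289  0.012]
chuck [0.57  0.082 0.035] [0.564 0.07  0.035]
knob [0.522 0.223 0.125] [0.52  0.223 0.125]
square [ 0.571 -0.167  0.014] [ 0.565 -0.167  0.014]
small [ 0.567 -0.285  0.012] [ 0.561 -0.283  0.012]
ring [ 0.466 -0.15   0.012] [ 0.458 -0.149  0.012]
bottle [ 0.7   -0.301  0.05 ] [ 0.688 -0.31   0.05 ]
beaker [0.4   0.387 0.04 ] [0.394 0.39  0.04 ]
[ 0.97437196 -0.48386633  0.99467493] [ 0.34499134 -0.81378461  0.95290826]
```

View pics/crop0.png

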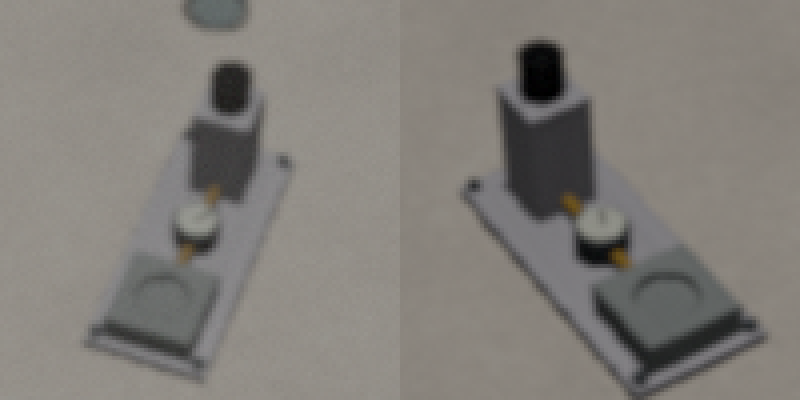

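The crop puts the recess centre at about scene (280,213) and side (277,222). The fixture yaw is about 17°. I'll turn the tool first, then travel to the disc.

Request:
jog_arm(steps=[[1,0,0,0,1],[1,0,0,0,1],[1,0,0,0,1],[1,0,0,0,1],[1,0,0,0,1],[1,0,0,0,1],[1,0,0,0,1],[1,0,0,0,1],[1,0,0,0,1],[1,0,0,0,1],[1,0,0,0,1],[1,0,0,0,1]])

```text
clock: 1.15
eef_pos: [0.231, 0.5262, 0.222]
tcp_rot: [0.0, 0.587, 0.809, -0.0]
wrist_force: [0.4, -0.5, -0.0]
width: 0.0938
grip_force: 0.0
```

Request:
jog_arm(steps=[[1,-1,-0.05,0,0],[1,-1,-0.05,0,0],[1,-1,-0.05,0,0],[1,-1,-0.05,0,0],[1,-1,-0.05,0,0],[1,-1,-0.05,0,0],[1,-1,-0.05,0,0],[1,-1,-0.05,0,0],[1,-1,-0.05,0,0],[1,-1,-0.05,0,0],[1,-1,-0.05,0,0],[1,-1,-0.05,0,0]])

```text
clock: 2.15
eef_pos: [0.311, 0.2357, 0.2222]
tcp_rot: [-0.0, 0.586, 0.811, -0.0]
wrist_force: [0.9, 0.2, -0.7]
width: 0.0941
grip_force: 0.0
```

Request:
jog_arm(steps=[[1,-1,-0.05,0,0],[1,-1,-0.05,0,0],[1,-1,-0.05,0,0],[1,-1,-0.05,0,0],[1,-1,-0.05,0,0],[1,-1,-0.05,0,0],[1,-1,-0.05,0,0],[1,-1,-0.05,0,0],[1,-1,-0.05,0,0],[1,-1,-0.05,0,0],[1,-1,-0.05,0,0],[1,-1,-0.05,0,0]])

```text
clock: 3.15
eef_pos: [0.3909, -0.0538, 0.2223]
tcp_rot: [-0.0, 0.586, 0.81, 0.0]
wrist_force: [0.4, 0.2, -0.9]
width: 0.0942
grip_force: 0.0
```

Request:
jog_arm(steps=[[1,-1,-0.05,0.4,0],[1,-1,-0.05,0.4,0],[1,-1,-0.05,0.4,0],[1,-1,-0.05,0.4,0],[1,-1,-0.05,0.4,0],[1,-1,-0.05,0.4,0],[1,-1,-0.05,0.4,0],[1,-1,-0.05,0.4,0],[1,-0.8,-0.05,0.4,0],[1,-1,-0.05,0.4,0],[1,0,0,0,0]])

```text
clock: 4.07
eef_pos: [0.4557, -0.2921, 0.1202]
tcp_rot: [-0.001, 0.587, 0.81, -0.0]
wrist_force: [-0.7, -0.0, 0.3]
width: 0.0936
grip_force: 0.0
```

Run:
```python
from workcell import r,cams
from h import *;import pickle
s=r.get_state();c=cams.read_camera("wrist");pickle.dump((s,c),open("d1.pkl","wb"))
print(s["clock"],s["eef_pos"].round(4) if hasattr(s["eef_pos"],'round') else s["eef_pos"],s["tcp_rot"],s["q"])
print(proj(c,(.458,-.289,.014),s))
cv2.imwrite("pics/w1.png",c["color"][:,:,::-1])
```

```text
4.0667 [ 0.4557 -0.2921  0.1202] [-7.69310575e-04  5.86837881e-01  8.09703948e-01 -4.75541199e-04] [-7.29333224e-01  2.44247896e-01  1.72164106e+00 -1.19443129e-03
  1.17713753e+00 -1.04537399e+00]
[288.40121873 210.37629156]
```

View pics/w1.png

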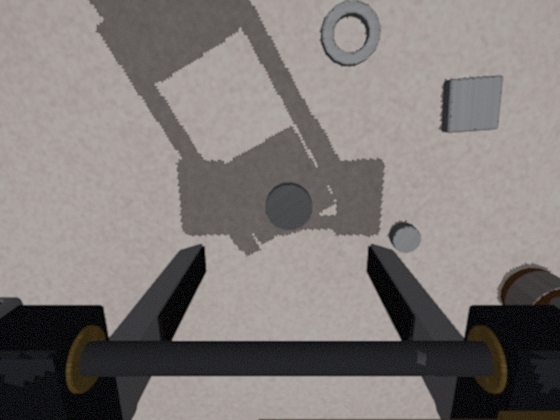

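The wrist view shows the disc in the gripper's shadow at about (288,205). The small disc is at (405,237), clear of the right finger.

```bash
cat >> h.py <<'E'
def tool(s,p):
    q=s["tcp_rot"];return R.from_quat([q[1],q[2],q[3],q[0]]).as_matrix().T@(np.array(p)-s["eef_pos"])
E
python3 - <<'E'
from h import *;import pickle
s,c=pickle.load(open("d1.pkl","rb"));im=c["color"];g=cv2.GaussianBlur(im,(3,3),0).astype(int)
hsv=im.max(2)
print(g[205,289],g[205,255],g[170,200])
rb=g[:,:,0]-g[:,:,2];m=((rb<(rb[205,289]+rb[205,255])/2)&(g.sum(2)<(g[205,289].sum()+g[205,255].sum())/2)).astype(np.uint8)
m[:165]=0;m[245:]=0;m[:,:250]=0;m[:,330:]=0
k,_=cv2.findContours(cv2.morphologyEx(m,cv2.MORPH_OPEN,np.ones((5,5))),0,1);k=max(k,key=cv2.contourArea);u=cv2.minEnclosingCircle(k);print(u,cv2.boundingRect(k))
p=ray(c,u[0],.012,s);print(p,tool(s,p))
E
```

```text
[75 75 77] [102  96  94] [102  95  93]
((288.3711853027344, 205.91119384765625), 23.592605590820312) (266, 183, 46, 47)
[ 0.45694759 -0.28584107  0.012     ] [0.00552779 0.00332369 0.10821581]
```

Request:
jog_arm(steps=[[0.8,0.16,0.13,0.8,0],[0.7,0,0,0.8,0],[0.7,0,0,0.8,0],[0.7,0,0,0.8,0],[0.7,0,0,0.4,0],[0.7,0,0,0.18,0],[0.5,0,0,0,0],[0,0,0,0,0],[0,0,0,0,0],[0,0,0,0,0],[0,0,0,0,0],[0,0,0,0,0]], force=25)

```text
clock: 5.12
eef_pos: [0.4583, -0.2851, 0.0292]
tcp_rot: [0.001, 0.586, 0.811, -0.0]
wrist_force: [-1.7, -0.7, 4.9]
width: 0.0376
grip_force: 25.0
```

Run:
```python
from workcell import r,cams
from h import *
s=r.get_state();c=cams.read_camera("wrist")
print(s["clock"],s["eef_pos"],s["tcp_rot"],s["width"],s["wrist_force"],s["grip_force"])
w=c["color"];d=cams.read_camera("side")["color"][320:400,220:340]
o=np.zeros((420,800,3),np.uint8);o[:,:560]=w;o[:160,560:]=cv2.resize(d,(240,160))
print([proj(c,s["eef_pos"]+np.array([0,0,-a]),s) for a in (0,.017)])
cv2.imwrite("pics/w2.png",o[:,:,::-1])
```

```text
5.1167 [ 0.4583231  -0.28514612  0.02921788] [ 8.28109850e-04  5.85647442e-01  8.10565384e-01 -3.82347231e-04] 0.037604862513594045 [-1.71665031 -0.67779439  4.9094123 ] 25.001634657382965
[array([283.48262942, 269.76881083]), array([283.69039432, 256.61254446])]
```

View pics/w2.png

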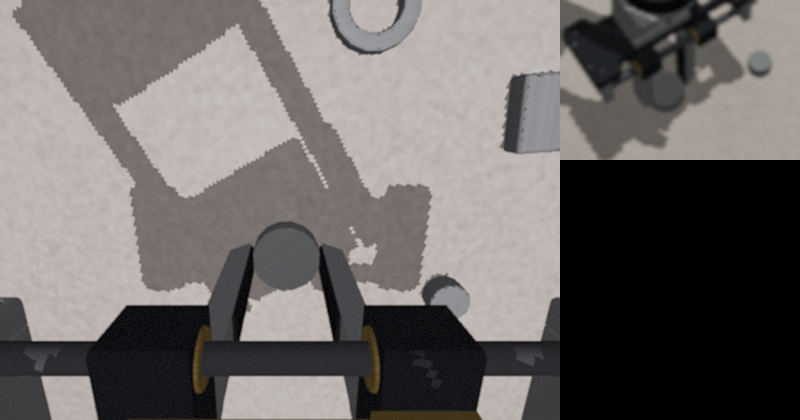

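The disc sits between the fingertips, centred at (286,256). The TCP is 3.5 mm higher than commanded and the width reads 37.6 mm, so the grip may be shallow. I'll open and check the height.

Request:
jog_arm(steps=[[0.6,0,0,0,0],[0.6,0,0,0,0],[0.6,0,0,0,0],[0.6,0,0,0,0]])

```text
clock: 5.55
eef_pos: [0.4578, -0.2841, 0.0277]
tcp_rot: [-0.0, 0.586, 0.81, 0.0]
wrist_force: [-0.6, -0.2, -0.2]
width: 0.056
grip_force: 0.0
```

Request:
jog_arm(steps=[[0.55,0,0,0.13,0],[0.55,0,0,0,0],[0,0,0,0,0],[0,0,0,0,0],[0,0,0,0,0],[0,0,0,0,0],[0,0,0,0,0]], force=30)

```text
clock: 6.13
eef_pos: [0.4577, -0.2842, 0.0245]
tcp_rot: [-0.0, 0.586, 0.81, 0.0]
wrist_force: [0.5, -0.6, -1.7]
width: 0.0386
grip_force: 30.0
```

Request:
jog_arm(steps=[[0,0,0,-0.6,0],[0,0,0,-1,0],[0,0.8,0.7,-1,0],[0,1,0.9,-0.7,0],[0,1,0.9,-0.5,0],[0,1,0.9,0,0],[0,1,0.9,0,0],[0,1,0.9,0,0],[0,1,0.9,0,0],[0,1,0.9,0,0],[0,1,0.9,0,0],[0,1,0.8,0,0]])

```text
clock: 7.13
eef_pos: [0.588, 0.0183, 0.1196]
tcp_rot: [0.0, 0.586, 0.811, 0.0]
wrist_force: [-0.1, -0.7, -0.5]
width: 0.0389
grip_force: 30.0
```

Request:
jog_arm(steps=[[0,0.1,0,0,0],[0,0,0,0,0],[0,0,0,0,0]])

```text
clock: 7.38
eef_pos: [0.5862, 0.0188, 0.1193]
tcp_rot: [-0.0, 0.585, 0.811, -0.001]
wrist_force: [0.3, -0.2, -1.2]
width: 0.0391
grip_force: 30.0
```

Run:
```python
from workcell import r,cams
from h import *;import pickle
s=r.get_state();c=cams.read_camera("wrist");pickle.dump((s,c),open("d2.pkl","wb"))
print(s["clock"],s["eef_pos"],s["tcp_rot"],s["width"],s["grip_force"])
cv2.imwrite("pics/w3.png",c["color"][:,:,::-1])
```

```text
7.3833 [0.58616038 0.01875439 0.1192958 ] [-2.78243225e-04  5.85397799e-01  8.10745972e-01 -5.55814066e-04] 0.03906459434112151 29.999636113643646
```

View pics/w3.png

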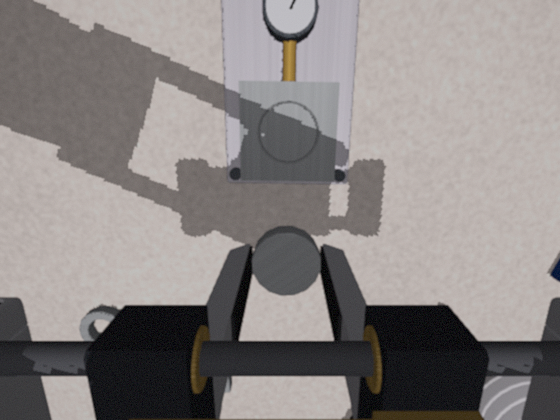

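The wrist view shows the held disc flat, centred at about (287,260). The recess circle is at about (289,132), and the chuck is square to the tool.

```bash
cat >> h.py <<'E'
def circ(im,u,r0,dr,polar=None):
    g=cv2.GaussianBlur(cv2.cvtColor(im,cv2.COLOR_RGB2GRAY),(3,3),0).astype(np.float32)
    pts=[];rr=np.arange(r0-dr,r0+dr,.25)
    for a in np.arange(0,2*np.pi,.05):
        if polar and not polar(a):continue
        p=cv2.remap(g,(u[0]+rr*np.cos(a)).astype(np.float32)[None],(u[1]+rr*np.sin(a)).astype(np.float32)[None],1)[0]
        e=np.abs(np.gradient(p));i=e.argmax()
        if e[i]>1:pts.append((u[0]+rr[i]*np.cos(a),u[1]+rr[i]*np.sin(a)))
    pts=np.array(pts,np.float32)
    for _ in range(4):
        e=cv2.fitEllipse(pts);c=np.array(e[0]);d=np.hypot(*(pts-c).T);pts=pts[np.abs(d-np.median(d))<2.5]
    return e,len(pts)
E
python3 - <<'E'
from h import *;import pickle
s,c=pickle.load(open("d2.pkl","rb"));im=c["color"]
e,n=circ(im,(289,132),31,5);p=ray(c,e[0],.035,s);print("seat",e,n,p,tool(s,p))
zt=s["eef_pos"][2]-.0245+.014
e,n=circ(im,(287,260),34,5,lambda a:abs(np.sin(a))>.6);q=ray(c,e[0],zt,s);print("disc",e,n,q,tool(s,q));print("delta",tool(s,p)-tool(s,q))
E
```

```text
seat ((287.95037841796875, 130.65057373046875), (57.327232360839844, 58.90984344482422), 1.5613266229629517) 121 [0.56725943 0.08444411 0.035     ] [0.06831729 0.00282951 0.08427876]
disc ((285.92230224609375, 260.2968444824219), (69.77922821044922, 69.87309265136719), 116.42945098876953) 74 [0.58716844 0.01980027 0.1087958 ] [0.0006777  0.00129881 0.01049828]
delta [0.06763959 0.0015307  0.07378048]
```

Request:
jog_arm(steps=[[0,0.6,0.06,0,0],[0,1,0,0,0],[0,0.8,0,0.3,0],[0,0.3,0,0.6,0],[0,0,0,0.6,0],[0,0,0,0.2,0],[0,0,0,0,0],[0,0,0,0,0]])

```text
clock: 8.1
eef_pos: [0.5669, 0.0829, 0.0773]
tcp_rot: [-0.0, 0.586, 0.81, -0.0]
wrist_force: [0.6, 0.3, -0.7]
width: 0.0387
grip_force: 30.0
```

Run:
```python
from workcell import r,cams
from h import *;import pickle
s=r.get_state();c=cams.read_camera("wrist");pickle.dump((s,c),open("d3.pkl","wb"))
print(s["clock"],s["eef_pos"],s["tcp_rot"],s["width"],s["grip_force"],tool(s,[0.56725943,0.08444411,.035]))
print(proj(c,[0.56725943,0.08444411,.035],s))
cv2.imwrite("pics/w4.png",cv2.resize(c["color"][130:330,160:420],None,fx=3,fy=3)[:,:,::-1])
```

```text
8.1 [0.56685039 0.08291975 0.07728777] [-1.56109964e-04  5.86206196e-01  8.10161873e-01 -1.00818514e-04] 0.03867103070604742 29.99972015619278 [0.00131428 0.00087988 0.04228764]
[285.29991859 238.90114969]
```

View pics/w4.png

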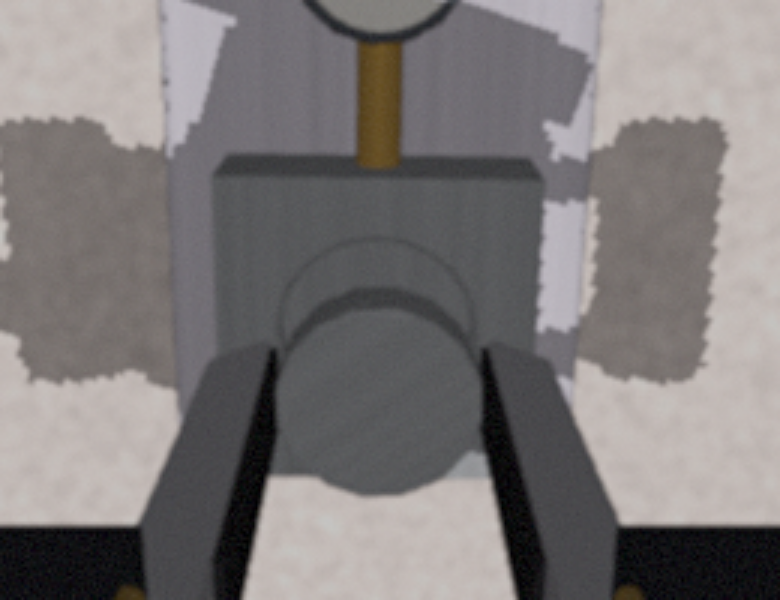

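The close view shows the recess arc, with its top at crop y 238 and its sides at x 281 to 475, directly ahead of and below the held disc centred at crop x 380. I'll fit both circles again.

Run:
```python
from h import *;import pickle
s,c=pickle.load(open("d3.pkl","rb"));im=c["color"]
for g in [(286.3,240)]:
    e,n=circ(im,g,32,5,lambda a:-2.9<(a if a<np.pi else a-2*np.pi)<-.25);p=ray(c,e[0],.035,s);print("seat",e,n,p,tool(s,p))
zt=s["eef_pos"][2]-.0245+.014
e,n=circ(im,(286.7,262),34,4,lambda a:abs(np.sin(a))>.6);q=ray(c,e[0],zt,s);print("disc",e,n,q,tool(s,q));print("delta",tool(s,p)-tool(s,q))
# chuck block edges (top face): columns via row profile
g=cv2.cvtColor(im,cv2.COLOR_RGB2GRAY);print(g[190:215,250].tolist());print(g[183:192,286].tolist())
```

```text
seat ((282.42669677734375, 238.9812469482422), (60.7220573425293, 64.92357635498047), 61.21138381958008) 22 [0.56548899 0.08380474 0.035     ] [ 0.00126064 -0.00100171  0.04228829]
disc ((285.80621337890625, 263.5572204589844), (62.67915344238281, 68.79411315917969), 91.24629974365234) 50 [0.56843191 0.08204546 0.06678777] [-0.00132644  0.00123242  0.0104994 ]
delta [ 0.00258708 -0.00223413  0.03178889]
[89, 93, 91, 89, 90, 90, 91, 90, 87, 91, 91, 89, 90, 90, 90, 89, 91, 89, 92, 88, 91, 89, 89, 87, 90]
[82, 81, 83, 69, 60, 69, 81, 91, 87]
```

Run:
```python
from h import *;import pickle
s,c=pickle.load(open("d3.pkl","rb"));im=c["color"]
for uv in [(286.35,189.5),(231.9,195),(341,195),(286.3,209.3)]: print(tool(s,ray(c,uv,.035,s)).round(4))
g=cv2.cvtColor(im,cv2.COLOR_RGB2GRAY)
print(g[205:213,280:292].mean(1).round(0),g[185:194,240:260].mean(1).round(0)); print(g[192:205,228:236].mean(0).round(0),g[192:205,337:346].mean(0).round(0))
```

```text
[0.0344 0.0016 0.0423]
[ 0.0309 -0.0327  0.0423]
[0.0308 0.036  0.0423]
[0.0215 0.0016 0.0423]
[89. 89. 89. 85. 79. 81. 86. 87.] [61. 62. 64. 71. 83. 89. 89. 89. 89.]
[112. 111. 103.  92.  88.  88.  86.  87.] [ 87.  87.  85.  97. 130. 152. 155. 154. 154.]
```

Clear edges put the seat at tool (-0.1, 1.4) mm and the disc's top face at (-1.3, 1.2) mm. I'll shift x by 1.2 mm and lower gently.

Request:
jog_arm(steps=[[0,0.05,0.01,0.3,0],[0,0,0,0.3,0],[0,0,0,0.1,0],[0,0,0,0.06,0],[0,0,0,0.06,0],[0,0,0,0,0]], force=20)

```text
clock: 8.65
eef_pos: [0.5666, 0.0847, 0.0563]
tcp_rot: [-0.0, 0.586, 0.81, -0.0]
wrist_force: [0.2, -0.2, -1.9]
width: 0.0394
grip_force: 20.0
```

Request:
jog_arm(steps=[[0,0,0,0.06,0],[0,0,0,0.06,0],[0,0,0,0,0],[0,0,0,0,0]])

```text
clock: 8.98
eef_pos: [0.5667, 0.0847, 0.0536]
tcp_rot: [-0.0, 0.586, 0.811, -0.0]
wrist_force: [0.6, 0.2, -1.5]
width: 0.0395
grip_force: 20.0
```

Request:
jog_arm(steps=[[0.5,0,0,0,0],[0.6,0,0,0,0],[0.7,0,0,0,0],[0.7,0,0,-0.3,0],[0.8,0,0,-1,0],[0.8,0,0,-1,0],[0.8,0,0,-1,0],[0.8,0,0,-1,0],[0.8,0,0,-0.7,0],[0.8,0.3,0,0,0],[0.8,0,0,0,0],[0.8,0,0,0,0]])

```text
clock: 9.98
eef_pos: [0.5635, 0.0923, 0.1777]
tcp_rot: [-0.001, 0.585, 0.811, -0.0]
wrist_force: [-1.1, 0.5, 0.1]
width: 0.0751
grip_force: 0.0
```

Run:
```python
from workcell import r,cams
from h import *;import pickle
s=r.get_state();c=cams.read_camera("wrist");pickle.dump((s,c),open("d4.pkl","wb"))
print(s["clock"],s["eef_pos"],s["tcp_rot"],s["width"],s["wrist_force"])
cv2.imwrite("pics/w5.png",c["color"][:,:,::-1])
```

```text
9.9833 [0.56348914 0.09230579 0.17771323] [-6.62932294e-04  5.85402980e-01  8.10742047e-01 -4.94141465e-04] 0.07511229931065279 [-1.08409982  0.49984308  0.0615057 ]
```

View pics/w5.png

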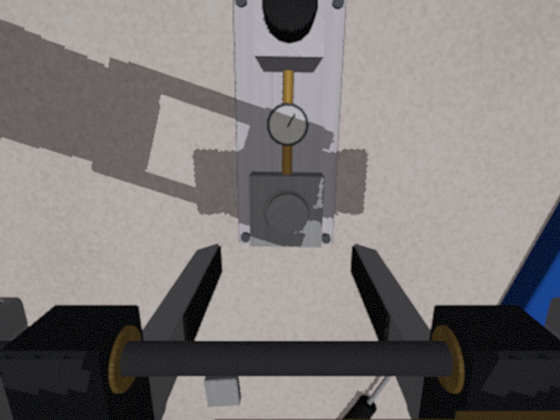

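The disc sits centred in the recess at (287,212) and the knob is at the top, at about (290,10). I'll move towards the knob.

Request:
jog_arm(steps=[[0.8,0.7,0,0,0],[0.8,1,0,-0.2,0],[0.8,1,0,-0.2,0],[0.8,1,0,0,0],[0.8,0.4,0,0,0],[0.8,0,0,0,0],[0.8,0,0,0,0]])

```text
clock: 10.62
eef_pos: [0.5316, 0.1888, 0.1873]
tcp_rot: [-0.0, 0.585, 0.811, -0.001]
wrist_force: [0.1, -0.3, -0.3]
width: 0.0751
grip_force: 0.0
```

Run:
```python
from workcell import r,cams
from h import *;import pickle
s=r.get_state();c=cams.read_camera("wrist");pickle.dump((s,c),open("d5.pkl","wb"))
print(s["clock"],s["eef_pos"],s["tcp_rot"],s["width"])
im=c["color"];cv2.imwrite("pics/w6.png",im[:,:,::-1])
m=(im.max(2)<40).astype(np.uint8);m[235:]=0
k,_=cv2.findContours(m,0,1)
for a in k:
    if cv2.contourArea(a)>300:
        u=cv2.minEnclosingCircle(a);print(u,cv2.boundingRect(a),tool(s,ray(c,u[0],.132,s)))
```

```text
10.6167 [0.53161651 0.18878481 0.18733338] [-4.66627128e-04  5.85256151e-01  8.10847463e-01 -1.18820358e-03] 0.07512208247135949
((288.9254150390625, 176.4474639892578), 24.640138626098633) (267, 152, 45, 50) [0.040287   0.00332009 0.0552998 ]
```

View pics/w6.png

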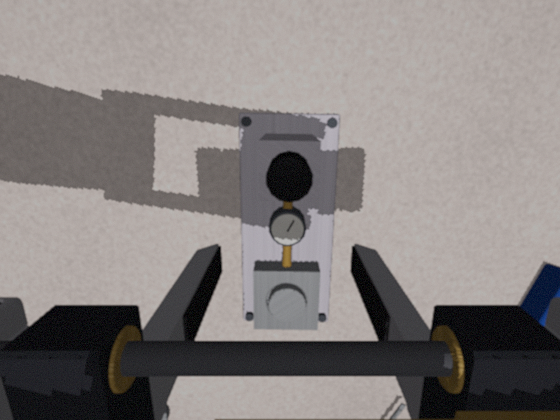

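The view shows the knob at (289.5,177) over the barrel, with the disc flat in the chuck at (288,300). The knob is 40 mm ahead and 2 mm to +y once the camera bias is taken out.

Request:
jog_arm(steps=[[0.8,0.6,0.08,0,0],[0.8,0.8,0,0,0],[0.7,0.2,0,0.3,0],[0.6,0,0,0.7,0],[0.6,0,0,0.8,0],[0.6,0,0,0.6,0],[0.6,0,0,0.2,0],[0.6,0,0,0,0],[0.6,0,0,0,0]])

```text
clock: 11.42
eef_pos: [0.522, 0.227, 0.1236]
tcp_rot: [-0.0, 0.586, 0.81, -0.0]
wrist_force: [-0.2, 1.1, -0.2]
width: 0.0563
grip_force: 0.0
```

Run:
```python
from workcell import r,cams
from h import *
s=r.get_state();c=cams.read_camera("wrist")
print(s["clock"],s["eef_pos"],s["tcp_rot"],s["width"])
cv2.imwrite("pics/w7.png",cv2.resize(c["color"][150:410,110:460],None,fx=2,fy=2)[:,:,::-1])
```

```text
11.4167 [0.52197489 0.22696064 0.12355433] [-1.81005292e-05  5.86084652e-01  8.10249785e-01 -2.58652222e-04] 0.05634425633389952
```

View pics/w7.png

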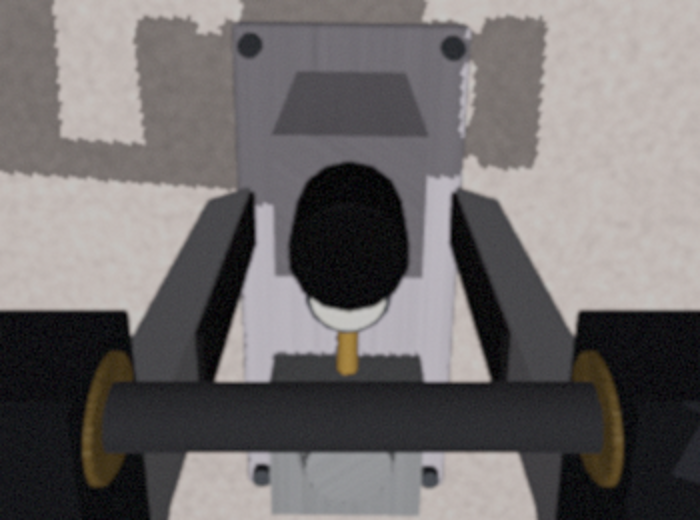

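The knob spans crop x 290 to 409, centred between the fingers to within about 0.7 mm. I'll nudge and close softly.

Request:
jog_arm(steps=[[0.6,0,-0.03,0.04,0],[0.45,0,0,0,0],[0.2,0,0,0,0],[0.2,0,0,0,0],[0.2,0,0,0,0],[0.2,0,0,0,0],[0.2,0,0,0,0]], force=10)

```text
clock: 12.05
eef_pos: [0.521, 0.2276, 0.1231]
tcp_rot: [0.0, 0.586, 0.811, 0.0]
wrist_force: [-0.6, 0.1, 1.8]
width: 0.0317
grip_force: 10.0
```

Request:
jog_arm(steps=[[0.1,0,0,0,0],[0.1,0,0,0,0],[0.1,0,0,-0.1,0],[0.1,0,0,-0.2,0],[0.1,0,0,-0.2,0],[0.1,0,0,-0.2,0],[0.1,0,0,0,0]], force=25)

```text
clock: 12.63
eef_pos: [0.5212, 0.2276, 0.1413]
tcp_rot: [0.0, 0.586, 0.811, 0.0]
wrist_force: [-0.2, 0.3, -2.3]
width: 0.0315
grip_force: 25.0
```

Request:
jog_arm(steps=[[0.1,0,0,-0.2,0],[0.1,0,0,-0.2,0],[0.1,0,0,-0.2,0],[0.1,0,0,-0.2,0],[0.1,0,0,-0.07,0],[0.1,0,0,0,0],[0.1,0,0,0,0]])

```text
clock: 13.22
eef_pos: [0.521, 0.2276, 0.1621]
tcp_rot: [0.0, 0.586, 0.811, 0.0]
wrist_force: [-0.1, -0.2, -1.7]
width: 0.0317
grip_force: 25.0
```

Run:
```python
from workcell import r,cams
from h import *
s=r.get_state();print(s["clock"],s["eef_pos"],s["width"],s["wrist_force"])
o=[]
for n,p in (("scene",(.545,.16,.06)),("side",(.545,.16,.06))):
    c=cams.read_camera(n);u,v=proj(c,p).astype(int);o.append(cv2.resize(c["color"][v-55:v+55,u-40:u+40],(400,550),interpolation=3))
cv2.imwrite("pics/f.png",np.hstack(o)[:,:,::-1])
```

```text
13.2167 [0.52101247 0.22758699 0.16210166] 0.0317126517556271 [-0.06262185 -0.2060302  -1.67574002]
```

View pics/f.png

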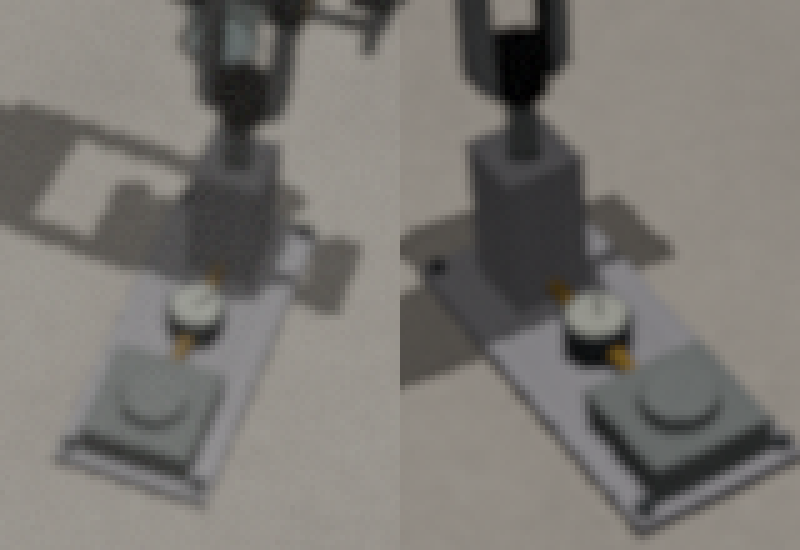

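Both views show the disc flat and proud in the chuck. The plunger is drawn straight and held by the knob. It needs 1 mm more before I hand in.

Request:
jog_arm(steps=[[0.1,0,0,-0.04,0],[0.1,0,0,0,0],[0.1,0,0,0,0],[0.1,0,0,0,0]])

```text
clock: 13.65
eef_pos: [0.5209, 0.2275, 0.1629]
tcp_rot: [-0.0, 0.586, 0.811, -0.0]
wrist_force: [-0.6, -0.1, -2.4]
width: 0.0318
grip_force: 25.0
```

```bash
python3 -c "
from workcell import r
s=r.get_state();print(s['eef_pos'],s['width'],s['wrist_force']);print(r.close_job())"
```

```text
[0.52091588 0.22752742 0.1628633 ] 0.03175913497123956 [-0.62942914 -0.05132945 -2.35685114]
the job is handed in; nothing more can be done
None
```

The disc is released flat in the recess, and the plunger is drawn about 40 mm straight up and still held by the knob; the job was handed in at about 13.7 s on the robot clock, with no verdict shown.

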